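# Clear the spice scale and hold its zero key half-way down

## Robot

A 6-joint arm with a two-finger parallel gripper is mounted at the origin on the work surface. World frame = base frame: x ahead of the robot, y to its left, z up, the work surface at z = 0. Lengths are in mm, angles in rad, forces in N, time in s.
With the tool pointing down it reaches from about 350 to 975 mm from the base axis. Payload 7.1 kg.
Tool frame: the origin (TCP) lies on the centre line of the jaws, within the pads' length; the fingertips stand 17 mm ahead of it and the grasp point (between the pads) lies 2 mm behind it; z points along the fingers, y is the direction in which the jaws open and shut (so a half turn about z gives the same grasp; the last joint's range is limited). The gripper opens to 88 mm and grips with 3 to 60 N. Pads are 20 mm wide; open, the fingers measure 115 mm over their backs; the gripper's body (75 mm by 178 mm) begins 61 mm behind the grasp point.
Start: joints at [-1.193, 0.423, 1.63, -0, 1.089, -0.019], TCP at [241.559, -576.415, 239.675] pointing down, gripper open.
Joint ranges: [-3, 3], [-0.9, 2.11], [0.09, 2.58], [-1.31, 4.45], [0.11, 2.69], [-2.54, 2.54]. Speed limits (rad/s): [2.39, 2.39, 3.01, 3.14, 3.14, 3.14].

## Interface

Orientations are given as a rotation vector (axis times angle).
In Python, from workcell import ctrl, imaging, workorder gives the robot as it stands. The module is installed in compiled form; this text tells all that it offers.
- The arm moves only by the shell command python3 -m crank 'ROWS' [OPENING]. ROWS is JSON, a list of rows, each an object with "travel": the shift along the tool's x, y, z as a fraction of full scale, a list of three; "turn": the turn about the tool's z as a fraction of full scale. In form: [{"travel": [dx, dy, dz], "turn": turn}, ...]. A call has 1 to 20 rows; each row shifts and turns the pose as measured when the row begins, along the tool's axes as they then stand; what a row does not reach is not made up. Full scale, the value 1, is 5 cm for a shift and 0.1 rad for a turn. A row lasts 1/10 s, in which the tool goes at most 50 mm and 8.59 degrees, less where a joint would pass 70% of its speed; a pose out of reach is approached as far as the arm can. A call with a number of a shift or a turn outside -1 to 1 is refused whole. A call with a gripper value outside its range is refused whole. OPENING is the gripper command: -1 is shut, 1 is fully open, values between are in proportion, set as the call begins (- or left out, the last holds). The fingers move at their own pace and stop on an object; the grip force is fixed at half the most. Time passes only in rows, so rows that do not move let the fingers close. It gives the time, the measured TCP pose, the force and the opening at its end, in the units of the state.
- ctrl.get_obs(): the state, without advancing time (a new reading comes with each control period).
- imaging.get_image(name): name is "scene" or "top"; returns the picture (400x640x3 uint8, blue, green, red); there is no depth.
- imaging.camera_info(name): a dict with "camera_matrix" (3x3 intrinsics, pixels), "k1" (the pictures are not rectified: a ray, as slopes to the right and down, at radius r is drawn at 1 + k1 r^2 times it, then the intrinsics apply), "rvec" (rotation vector, rad) and "tvec" (3), from world to camera coordinates, as OpenCV has them. Camera axes: x right, y down, z forward; pixel columns grow to the right and rows downward; lengths in mm; the calibration is good to about 2 mm. A picture is of the moment at which its call begins. camera_info takes no time and is no camera call.
- workorder.close_job(): hands the job in, once; it reports no verdict.
The state is a dict: "t": time; "qpos": joint angles; "qvel": joint speeds; "joint_torque": joint torques, N m; "ee_pos": TCP position; "orientation": TCP orientation; "ft_force": force on the tool from outside, world axes, zero at the start; "moment": the same for the moment, N m; "width": finger opening in mm.
Only numpy, scipy, OpenCV 4.12 (cv2) and the standard library are available. Lean on these libraries where they do the work, as an engineer would, in place of code of your own. Each camera call takes 0.05 s, during which the arm holds its last target.

## Task

On the spice stall's counter scale, take the lidded steel canister by its arched handle, lift it clear off the pan and stand it upright, wholly on the round woven mat, and let go of it. Then push the scale's round zero key about half-way down and keep it there with the gripper: hold it still and finish while still holding it, for at least two seconds in all; never press it to its stop, which would switch the scale off. Keep the canister upright all the way, and do not disturb the jar, the bowl or the mortar.

Things in the scene. Friction and masses are not known exactly. Their poses are not given: they have to be found in the camera images.
- canister_center (a point): centre, half-way up the body, of the lidded round steel canister: 92 mm diameter at the lid (88 mm below it), 92 mm tall without the handle, 0.35 to 0.7 kg, loose. This point is 46 mm above its underside. z up along the canister, x along the handle's bar. It starts on the scale's pan.
- canister_grip (a point): middle of the wooden grip of the canister's arched handle, fixed to the canister, 96 mm above canister_center. The grip is a level round bar 16 mm in diameter and 60 mm long along this frame's x; pinch it across (closing along y). Its axis is 50 mm above the lid, so fingers can straddle it from above; two thin wire legs at its ends go down to the lid.
- scale: the counter scale, fixed; grey body 260 mm (x) by 220 mm (y), its top 48 mm above the counter. Origin: centre of its underside; x points away from the operator, z up. Steel pan 170 by 210 mm, centred at x = 45 mm, top 75 mm above the counter. On the body before the pan: a black display with a blank green window (x -88, y +45 mm, 60 mm high) and the zero key (x -88, y -60 mm).
- zero_key_top (a point): centre of the top face of the scale's zero key: a round black flat-topped mushroom button 34 mm in diameter on a steel stem, beside the display; its top is 76 mm above the counter when released and goes straight down with it. The nearest edge of the pan is 48 mm from its axis.
- zero_key (a joint): travel of the zero key in m: 0 released, 0.016 at its stop; a spring returns it. It starts to move at 3 N and takes 0.5 N more per mm: about 7 N half-way (0.008), 11 N at the stop.
- mat_center (a point): centre of the top of the round woven mat, 180 mm diameter, 5 mm thick, fixed to the counter; z up.
- jar_center (a point): bystander: middle of a closed glass jar, 56 mm diameter, 85 mm tall, on the counter beyond the mat.
- bowl_center (a point): bystander: middle of a small ceramic bowl, 70 mm diameter, 35 mm tall, on the counter on the robot's side of the mat.
- mortar_center (a point): bystander: point on the axis, 36 mm up, of a brass mortar, 84 mm diameter, 70 mm tall, with its pestle fixed in it leaning out to 107 mm, at the far edge of the work.

How it is judged (in metres and radians):
On the way, in this order (a step that is already met when the one before it is completed fails the run):
1. the canister is lifted clear of the scale's pan (z of canister_center in the frame of scale above 0.141 m and contact force between canister and scale below 0.05 N), for 0.1 s.
2. the canister stands upright and released on the mat (horizontal distance between canister_center and mat_center below 0.05 m and angle between canister_center's own z axis and vertical below 0.1 rad and z of canister_center in the frame of mat_center between 0.038 and 0.052 m and linear speed of canister below 0.02 m/s and contact force between each of the fingers, the arm and canister below 0.1 N), for 0.3 s.
3. the zero key is held about half-way down (4 to 12 mm) by the robot for a second (value of joint zero_key between 0.004 and 0.012 m and contact force between any of the fingers, the arm and zero_key above 1 N), for 1 s.
At the end, for the whole second after the job is handed in: The robot is still pushing the zero key (more than 1 N), which stays still between 4 and 12 mm of its 16 mm travel; the canister stands upright (within 0.1 rad), at rest and untouched on the mat, its axis within 50 mm of the mat's centre (all of step 2 and all of step 3 and velocity of joint zero_key between -0.005 and 0.005 m/s); the arm keeps its last pose, push and grip.
It fails at once if the zero key is pressed to its stop (more than 14.5 mm) (value of joint zero_key above 0.0145 m).
It fails at once if the canister is tipped by more than 0.5 rad (angle between canister_center's own z axis and vertical above 0.5 rad).
It fails at once if the jar is shifted by more than 25 mm or tipped over (distance of jar_center from where it was at the start of the episode above 0.025 m or angle between jar_center's own z axis and vertical above 0.4 rad).
It fails at once if the bowl is shifted by more than 25 mm or tipped over (distance of bowl_center from where it was at the start of the episode above 0.025 m or angle between bowl_center's own z axis and vertical above 0.4 rad).
It fails at once if the mortar is shifted by more than 25 mm or tipped over (distance of mortar_center from where it was at the start of the episode above 0.025 m or angle between mortar_center's own z axis and vertical above 0.4 rad).
It also fails if it takes over 58 s, if anything falls off the work surface, if the arm or the gripper's body presses on something with over 40 N, if the wrist force passes 120 N, or if a joint passes its speed limit or range.

## Working session

There is one attempt and no reset: what is moved stays moved. The work goes in short steps, Python scripts to look and compute and a shell command to move; the robot and the scene stay as the last step left them, time stands still between calls to the robot, and variables do not carry over. Pictures are saved under pics/ and viewed, and the job is handed in when it is done.

```bash
mkdir -p pics
cat > h.py <<'E'
import numpy as np, cv2
from workcell import ctrl, imaging, workorder
def ray(name,u,v):
    c=imaging.camera_info(name);K=np.array(c["camera_matrix"],float);k1=float(c["k1"])
    R=cv2.Rodrigues(np.array(c["rvec"],float))[0];t=np.array(c["tvec"],float).ravel()
    p=cv2.undistortPoints(np.array([[[u,v]]],float),K,np.array([k1,0,0,0,0]))[0,0]
    return -R.T@t, R.T@np.array([p[0],p[1],1])
def onz(name,u,v,z):
    o,d=ray(name,u,v); return o+d*(z-o[2])/d[2]
def proj(name,P):
    c=imaging.camera_info(name)
    return cv2.projectPoints(np.array(P,float).reshape(-1,1,3),np.array(c["rvec"],float),np.array(c["tvec"],float),np.array(c["camera_matrix"],float),np.array([float(c["k1"]),0,0,0,0]))[0].reshape(-1,2)
E
python3 - <<'E'
from h import *
for n in("scene","top"):
    cv2.imwrite(f"pics/{n}0.png",imaging.get_image(n)); print(n,ray(n,320,200),imaging.camera_info(n)["k1"])
print(ctrl.get_obs())
E
```

```text
scene (array([ 866.52655344, -503.06492412,  877.89514971]), array([-0.31760022,  0.50423913, -0.80314263])) -0.10503481390324419
top (array([ 462.90845295,  -50.64690061, 1052.06874914]), array([ 0.12944625, -0.01669573, -0.99145958])) -0.006746783604016319
{'t': 0.1, 'qpos': array([-1.19300580e+00,  4.23763712e-01,  1.63059905e+00,  2.03074392e-05,
        1.08859891e+00, -1.89580947e-02]), 'qvel': array([-0.00039792, -0.00185113, -0.00237378, -0.00069896,  0.00033351,
        0.00281758]), 'joint_torque': array([ 9.97017764e-05, -5.45616066e+01, -2.74325734e+01,  6.46374444e-02,
        1.88703218e-02, -2.46898276e-05]), 'ee_pos': array([ 241.39133553, -575.98865036,  238.98556634]), 'orientation': array([-3.07865968e+00, -6.18851223e-01,  3.55806235e-04]), 'ft_force': array([-0.15802646, -0.19707758, -0.21771374]), 'moment': array([ 0.01231602,  0.00707407, -0.05897609]), 'width': 87.74826159219216}
```

View pics/scene0.png

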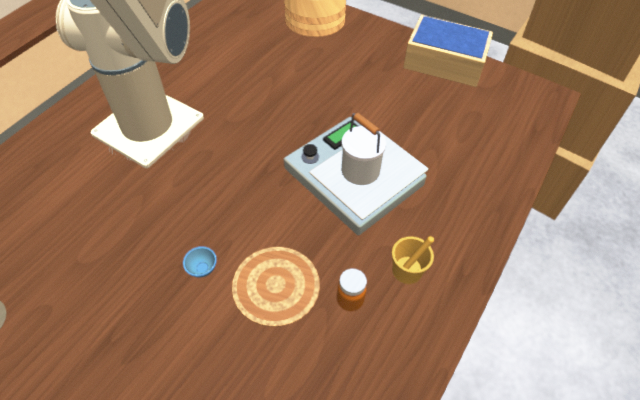

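View pics/top0.png

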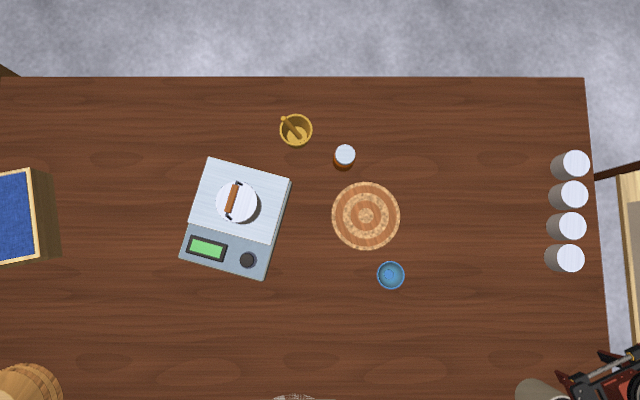

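The top view shows the scale at about (235,218), the handle grip at (233,199), the key at (248,260), the mat at (366,216), the jar at (345,156), the bowl at (390,275) and the mortar at (296,130). The scene view shows the grip at (366,123) and the key at (310,152). Next I'll measure these positions with masks.

Run:
```python
from h import *
def tri(a,b):
    (o1,d1),(o2,d2)=ray("top",*a),ray("scene",*b)
    s=np.linalg.lstsq(np.c_[d1,-d2],o2-o1,rcond=None)[0]
    p,q=o1+s[0]*d1,o2+s[1]*d2
    return ((p+q)/2).round(1),np.linalg.norm(p-q).round(1)
im={n:cv2.imread(f"pics/{n}0.png") for n in("scene","top")}
def cen(n,roi,f):
    x0,y0,x1,y1=roi;h=cv2.cvtColor(im[n][y0:y1,x0:x1],cv2.COLOR_BGR2HSV).astype(int)
    m=f(h[...,0],h[...,1],h[...,2]).astype(np.uint8)
    k,l,s,c=cv2.connectedComponentsWithStats(m);i=1+np.argmax(s[1:,4])
    ys,xs=np.where(l==i);P=np.c_[xs+x0,ys+y0].astype(np.float32)
    return P.mean(0),cv2.minAreaRect(P),len(P),P
br=lambda h,s,v:(h<20)&(s>110)&(v>60)
g=cen("top",(215,175,265,225),br);gs=cen("scene",(345,105,385,137),br)
print("grip",g[:3],gs[:3],tri(g[0],gs[0]))
dz=onz
(c,wh,a)=g[1];bx=cv2.boxPoints(g[1]);
i=[(bx[0]+bx[1])/2,(bx[1]+bx[2])/2,(bx[2]+bx[3])/2,(bx[3]+bx[0])/2]
e=(i[0],i[2]) if np.linalg.norm(i[0]-i[2])>np.linalg.norm(i[1]-i[3]) else (i[1],i[3])
A,B=[onz("top",*q,217) for q in e];print("ends",A,B,np.linalg.norm(A-B),"ang",np.degrees(np.arctan2(*(A-B)[[1,0]])), onz("top",*g[0],217+6))
k=cen("top",(236,248,262,272),lambda h,s,v:v<75);ks=cen("scene",(300,140,322,158),lambda h,s,v:v<50)
print("key",k[:3],onz("top",*k[1][0],76),ks[:3],onz("scene",*ks[1][0],72))
m=cen("top",(325,175,407,257),lambda h,s,v:((v>150)));print("mat",m[:3],onz("top",*m[1][0],5))
el=cv2.fitEllipse(cv2.convexHull(m[3]));print(el,onz("top",*el[0],5))
gr=lambda h,s,v:(h>40)&(h<80)&(s>100)&(v>120)
d=cen("top",(180,230,235,265),gr);print("disp",onz("top",*d[1][0],60))
for n,u,v,z in(("jar",345,153,85),("bowl",390.5,274,35),("mortar",296,130,70)):print(n,onz("top",u,v,z).round())
lid=cen("top",(210,175,265,230),lambda h,s,v:(v>225)&(s<25));print(lid[:3])
for n,r in(("top",(175,150,300,285)),("scene",(280,90,440,240))):
    x0,y0,x1,y1=r;cv2.imwrite(f"pics/{n}0z.png",cv2.resize(im[n][y0:y1,x0:x1],None,fx=4,fy=4,interpolation=2))
```

```text
grip (array([230.95055, 198.28572], dtype=float32), ((231.0195770263672, 198.03736877441406), (6.383085250854492, 28.455434799194336), 17.354022979736328), 182) (array([367.89938, 115.85697], dtype=float32), ((364.5, 119.0), (28.0, 39.0), 90.0), 825) (array([576.9, 118.5, 238.1]), np.float64(9.3))
ends [605.04641854 111.61726849 217.        ] [548.27023962 127.80219592 217.        ] 59.0380078303006 ang -15.911020573578226 [575.19696166 118.65018702 223.        ]
key (array([247.05208, 261.1146 ], dtype=float32), ((247.00001525878906, 260.0), (12.727922439575195, 14.142135620117188), 45.0), 96) [447.04876835 107.05790723  76.        ] (array([308.72726, 154.13637], dtype=float32), ((309.34429931640625, 154.21311950683594), (11.045360565185547, 3.4403581619262695), 5.19442892074585), 22) [456.15963041  99.12554082  72.        ]
mat (array([365.2759 , 215.63124], dtype=float32), ((365.25, 215.74998474121094), (69.29645538330078, 67.17514038085938), 45.0), 3726) [ 558.10166723 -185.47240029    5.        ]
((365.2311096191406, 215.70082092285156), (68.32881927490234, 69.48182678222656), 148.16195678710938) [ 558.22976865 -185.42581746    5.        ]Traceback (most recent call last):
  File "<stdin>", line 27, in <module>
  File "<stdin>", line 11, in cen
    return _wrapfunc(a, 'argmax', axis=axis, out=out, **kwds)
    return bound(*args, **kwds)
ValueError: attempt to get argmax of an empty sequence
```

Run:
```python
from h import *
im={n:cv2.imread(f"pics/{n}0.png") for n in("scene","top")}
for n,r in(("top",(175,150,300,285)),("scene",(285,100,435,235))):
    x0,y0,x1,y1=r;cv2.imwrite(f"pics/{n}0z.png",cv2.resize(im[n][y0:y1,x0:x1],None,fx=4,fy=4,interpolation=2))
```

```text
(no output)
```

View pics/top0z.png

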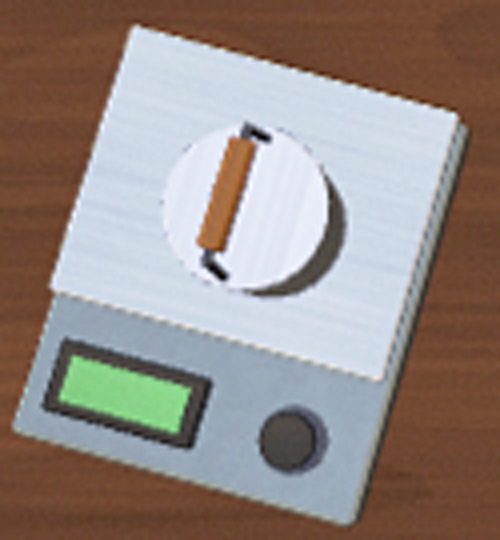

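View pics/scene0z.png

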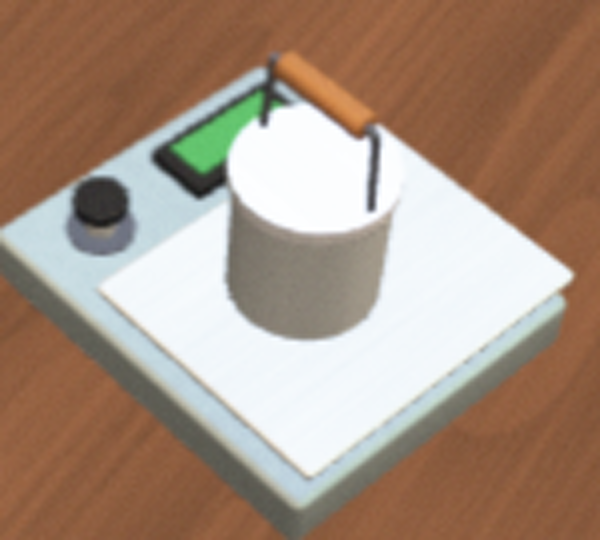

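```bash
cat >> h.py <<'E'
def tri(a,b):
    (o1,d1),(o2,d2)=ray("top",*a),ray("scene",*b)
    s=np.linalg.lstsq(np.c_[d1,-d2],o2-o1,rcond=None)[0]
    p,q=o1+s[0]*d1,o2+s[1]*d2
    return ((p+q)/2).round(1),np.linalg.norm(p-q).round(1)
E
python3 - <<'E'
from h import *
print("grip",tri((231.1,198),(366.4,123.1)),onz("top",231.1,198,217),onz("scene",366.4,123.1,217))
print("key",tri((246.6,259.6),(310.2,149)),onz("top",246.6,259.6,76),onz("scene",310.2,149,76))
# lid outline zoom pts (top): circle centre approx
print("lid",onz("top",175+245/4-.4,150+208/4-.4,167))
pan=[onz("top",175+u/4-.4,150+v/4-.4,75) for u,v in((135,27),(460,115),(382,380),(52,290))]
print("pan",np.mean(pan,0));print([np.linalg.norm(pan[i]-pan[i-1]).round() for i in range(4)])
x=(pan[0]-pan[3]+pan[1]-pan[2]);y=(pan[0]-pan[1]+pan[3]-pan[2]);a=np.arctan2(x[1],x[0]);print("yaw",np.degrees(a),np.degrees(np.arctan2(y[1],y[0]))-90)
R=np.array([[np.cos(a),-np.sin(a)],[np.sin(a),np.cos(a)]])
print("key from pan",np.mean(pan,0)[:2]+R@[-133,-60])
for n,u,v,z in(("jar",345,153,85),("bowl",390.5,274,35),("mortar",296,130,70)):print(n,onz("top",u,v,z).round())
o=ctrl.get_obs();print(cv2.Rodrigues(o["orientation"])[0].round(3))
E
```

```text
grip (array([577.8, 120.4, 218.3]), np.float64(3.4)) [576.60649078 119.5806623  217.        ] [578.35262651 122.96680561 217.        ]
key (array([449.5, 109.3,  76. ]), np.float64(3.9)) [447.99292275 108.02438989  76.        ] [450.86129128 110.64027884  76.        ]
lid [575.41316186 119.17525153 167.        ]
pan [591.10916549 129.5292846   75.        ]
[np.float64(168.0), np.float64(207.0), np.float64(167.0), np.float64(206.0)]
yaw -15.664605747426714 -15.406427000135437
key from pan [446.84861334 107.66851855]
jar [ 705. -129.   85.]
bowl [ 411. -241.   35.]
mortar [768.  -8.  70.]
[[ 0.922  0.386 -0.   ]
 [ 0.386 -0.922  0.001]
 [ 0.    -0.001 -1.   ]]
```

Both views agree to within about 3 mm: grip (577.5,121,217) with the bar at -15.9°, key (449,109), mat (558,-185). I'll rise and align the jaws first.

```bash
python3 -m crank '[{"travel":[0,0,-0.2],"turn":0.96},{"travel":[0,0,-0.2],"turn":0.96},{"travel":[0,0,-0.2],"turn":0.96},{"travel":[0,0,-0.2],"turn":0.96},{"travel":[0,0,-0.2],"turn":0.96},{"travel":[0,0,-0.2],"turn":0.96},{"travel":[0,0,-0.2],"turn":0.96},{"travel":[0,0,0],"turn":0}]' 1
cat > go.py <<'E'
import sys
from h import *
o=ctrl.get_obs();R=cv2.Rodrigues(o["orientation"])[0];p=o["ee_pos"]
T=np.array([float(a) for a in sys.argv[1:4]])
d=R.T@(T-p);print("t",o["t"],"pos",p.round(1),"yaw",np.degrees(np.arctan2(R[1,0],R[0,0])).round(2),"tilt",np.degrees(np.arccos(-R[2,2])).round(2),"F",o["ft_force"].round(2),"w",round(o["width"],1))
print("tool-axis shift mm",d.round(1),"units",(d/50).round(2)); print("q",o["qpos"].round(2))
if len(sys.argv)>4:
    a=np.radians(float(sys.argv[4]));y=np.arctan2(R[1,0],R[0,0]);print("turn units",((y-a)/0.1).round(2))
E
python3 go.py 577.5 121 300 -15.9
```

```text
t: 0.9
ee_pos: [240.5, -573.7, 307.0]
orientation: [-3.097, 0.471, 0.008]
ft_force: [0.2, 0.3, 0.1]
width: 87.7
t 0.9 pos [ 240.5 -573.7  307. ] yaw -17.29 tilt 0.61 F [0.22 0.28 0.12] w 87.7
tool-axis shift mm [ 115.3 -763.4   12.5] units [  2.31 -15.27   0.25]
q [-1.19  0.36  1.57 -0.    1.23  0.68]
turn units -0.24
```

```bash
python3 -m crank '[{"travel":[0.11,-0.7,0],"turn":-0.2},{"travel":[0.11,-0.7,0],"turn":0},{"travel":[0.11,-0.7,0],"turn":0},{"travel":[0.11,-0.7,0],"turn":0},{"travel":[0.11,-0.7,0],"turn":0},{"travel":[0.11,-0.7,0],"turn":0},{"travel":[0.11,-0.7,0],"turn":0},{"travel":[0.11,-0.7,0],"turn":0},{"travel":[0.11,-0.7,0],"turn":0},{"travel":[0.11,-0.7,0],"turn":0},{"travel":[0.11,-0.7,0],"turn":0},{"travel":[0.11,-0.7,0],"turn":0},{"travel":[0.11,-0.7,0],"turn":0},{"travel":[0.11,-0.7,0],"turn":0},{"travel":[0.11,-0.7,0],"turn":0},{"travel":[0.11,-0.7,0],"turn":0},{"travel":[0.11,-0.7,0],"turn":0},{"travel":[0.11,-0.7,0],"turn":0},{"travel":[0.11,-0.7,0],"turn":0}]' 
python3 go.py 577.5 121 300 -15.9
```

```text
t: 2.8
ee_pos: [512.7, 66.8, 299.9]
orientation: [-3.105, 0.361, 0.029]
ft_force: [-0.0, -0.4, -0.5]
width: 88.0
t 2.8 pos [512.7  66.8 299.9] yaw -13.26 tilt 1.38 F [-0.04 -0.35 -0.48] w 88.0
tool-axis shift mm [ 50.7 -67.6  -0.2] units [ 1.01 -1.35 -0.  ]
q [0.1  0.2  1.8  0.02 1.16 1.89]
turn units 0.46
```

```bash
python3 -m crank '[{"travel":[0.35,-0.5,0],"turn":0.2},{"travel":[0.35,-0.5,0],"turn":0.2},{"travel":[0.2,-0.2,0],"turn":0},{"travel":[0,0,0],"turn":0},{"travel":[0,0,0],"turn":0}]' 
python3 go.py 577.5 121 300 -15.9
```

```text
t: 3.3
ee_pos: [571.0, 119.4, 295.5]
orientation: [-3.103, 0.398, 0.039]
ft_force: [-0.4, -1.3, -0.0]
width: 87.5
t 3.3 pos [571.  119.4 295.5] yaw -14.63 tilt 1.61 F [-0.44 -1.31 -0.02] w 87.5
tool-axis shift mm [ 5.8 -3.2 -4.6] units [ 0.12 -0.06 -0.09]
q [0.18 0.31 1.66 0.02 1.19 1.99]
turn units 0.22
```

```bash
python3 -m crank '[{"travel":[0.12,-0.06,0],"turn":0.22},{"travel":[0,0,0.3],"turn":0},{"travel":[0,0,0.3],"turn":0},{"travel":[0,0,0.2],"turn":0},{"travel":[0,0,0],"turn":0},{"travel":[0,0,0],"turn":0}]' 
python3 go.py 577.5 121 215 -15.9
python3 - <<'E'
from h import *
for n in("scene","top"): cv2.imwrite(f"pics/{n}1.png",imaging.get_image(n))
im=cv2.imread("pics/scene1.png")[60:210,260:460];cv2.imwrite("pics/scene1z.png",cv2.resize(im,None,fx=4,fy=4,interpolation=2))
R=cv2.Rodrigues(ctrl.get_obs()["orientation"])[0];print(R[:,2])
E
```

```text
t: 3.9
ee_pos: [573.9, 117.2, 251.8]
orientation: [-3.099, 0.44, 0.043]
ft_force: [0.6, 0.2, -0.9]
width: 87.7
t 3.9 pos [573.9 117.2 251.8] yaw -16.17 tilt 1.69 F [ 0.6   0.18 -0.9 ] w 87.7
tool-axis shift mm [ 3.4 -4.4 36.7] units [ 0.07 -0.09  0.73]
q [0.17 0.36 1.69 0.02 1.11 2.01]
turn units -0.05
[-0.02469466  0.01532133 -0.99957763]
```

View pics/scene1z.png

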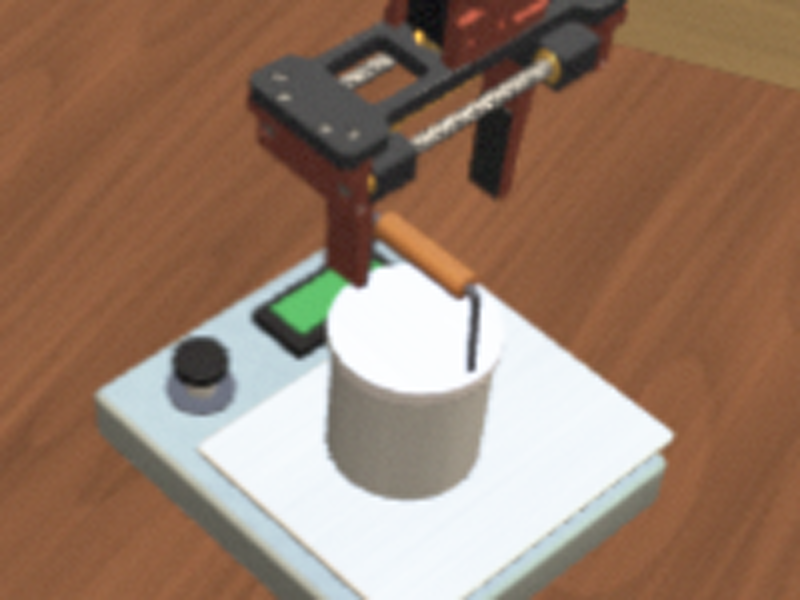

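View pics/top1.png

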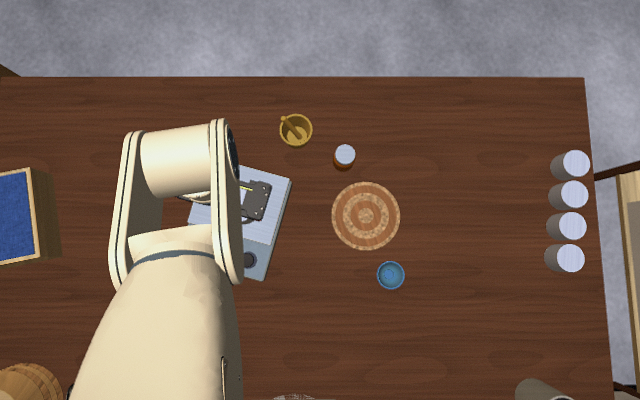

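The open fingers straddle the handle bar: in the zoomed scene view the bar runs (380,220)-(470,290), with the jaws at (350,240) and (490,150). I'll correct the alignment and go down to the grip.

```bash
python3 -m crank '[{"travel":[0.08,-0.1,0.2],"turn":0},{"travel":[0,0,0.2],"turn":0},{"travel":[0,0,0.2],"turn":0},{"travel":[0,0,0.12],"turn":0},{"travel":[0,0,0],"turn":0},{"travel":[0,0,0],"turn":0}]' 
python3 go.py 577.5 121 215 -15.9
```

```text
t: 4.6
ee_pos: [579.3, 122.3, 213.4]
orientation: [-3.098, 0.439, 0.04]
ft_force: [-0.6, -0.6, 0.5]
width: 87.9
t 4.6 pos [579.3 122.3 213.4] yaw -16.13 tilt 1.62 F [-0.63 -0.56  0.46] w 87.9
tool-axis shift mm [-1.4  1.8 -1.6] units [-0.03  0.04 -0.03]
q [0.18 0.41 1.71 0.02 1.04 2.02]
turn units -0.04
```

```bash
python3 -m crank '[{"travel":[0,0,0],"turn":0},{"travel":[0,0,0],"turn":0},{"travel":[0,0,0],"turn":0},{"travel":[0,0,0],"turn":0},{"travel":[0,0,0],"turn":0},{"travel":[0,0,0],"turn":0},{"travel":[0,0,0],"turn":0},{"travel":[0,0,0],"turn":0},{"travel":[0,0,0],"turn":0},{"travel":[0,0,0],"turn":0},{"travel":[0,0,0],"turn":0},{"travel":[0,0,0],"turn":0}]' -1
python3 go.py 577.5 121 215 -15.9
```

```text
t: 5.8
ee_pos: [579.9, 121.9, 214.8]
orientation: [-3.098, 0.439, 0.037]
ft_force: [-0.2, -0.6, 0.1]
width: 15.2
t 5.8 pos [579.9 121.9 214.8] yaw -16.13 tilt 1.51 F [-0.18 -0.58  0.13] w 15.2
tool-axis shift mm [-2.1  1.5 -0.1] units [-0.04  0.03 -0.  ]
q [0.18 0.41 1.71 0.02 1.04 2.02]
turn units -0.04
```

Closed at 15.2 mm on the 16 mm bar, so it is gripped. Lifting gently.

```bash
python3 -m crank '[{"travel":[0,0,-0.1],"turn":0},{"travel":[0,0,-0.15],"turn":0},{"travel":[0,0,-0.2],"turn":0},{"travel":[0,0,-0.2],"turn":0},{"travel":[0,0,-0.2],"turn":0},{"travel":[0,0,-0.2],"turn":0},{"travel":[0,0,-0.2],"turn":0},{"travel":[0,0,-0.1],"turn":0},{"travel":[0,0,0],"turn":0},{"travel":[0,0,0],"turn":0},{"travel":[0,0,0],"turn":0}]'
python3 go.py 559 -184 280 -15.9
python3 - <<'E'
from h import *
im=imaging.get_image("scene")
cv2.imwrite("pics/scene2z.png",cv2.resize(im[20:220,240:480],None,fx=3,fy=3,interpolation=2))
E
```

```text
t: 6.9
ee_pos: [580.5, 121.0, 287.6]
orientation: [-3.098, 0.439, 0.04]
ft_force: [0.0, -0.1, -4.1]
width: 15.0
t 6.9 pos [580.5 121.  287.6] yaw -16.13 tilt 1.61 F [ 0.04 -0.1  -4.06] w 15.0
tool-axis shift mm [ 64.2 299.    3.4] units [1.28 5.98 0.07]
q [0.18 0.33 1.65 0.02 1.18 2.02]
turn units -0.04
```

View pics/scene2z.png

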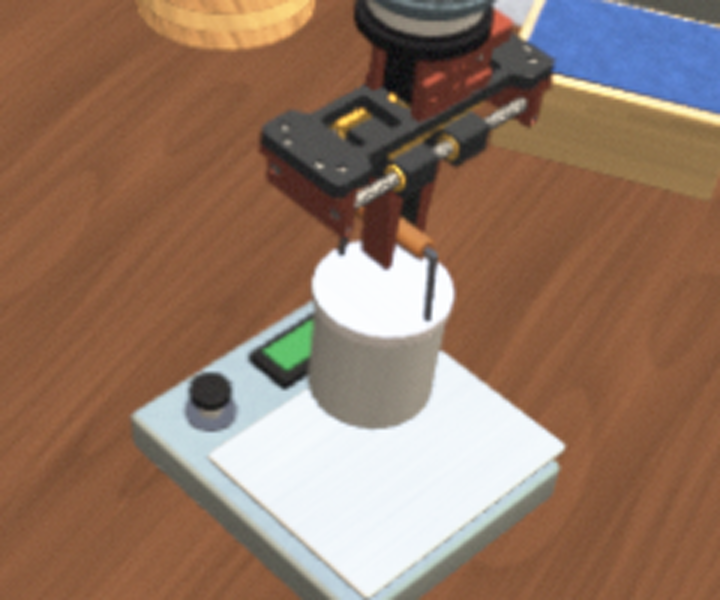

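Canister hangs upright, clear of the pan. Carrying it to the mat with a soft ramp.

```bash
python3 -m crank '[{"travel":[0.01,0.06,0],"turn":0},{"travel":[0.02,0.12,0],"turn":0},{"travel":[0.04,0.2,0],"turn":0},{"travel":[0.06,0.28,0],"turn":0},{"travel":[0.07,0.34,0],"turn":0},{"travel":[0.08,0.38,0],"turn":0},{"travel":[0.08,0.38,0],"turn":0},{"travel":[0.08,0.38,0],"turn":0},{"travel":[0.08,0.38,0],"turn":0},{"travel":[0.08,0.38,0],"turn":0},{"travel":[0.08,0.38,0],"turn":0},{"travel":[0.08,0.38,0],"turn":0},{"travel":[0.08,0.38,0],"turn":0},{"travel":[0.08,0.38,0],"turn":0},{"travel":[0.07,0.34,0],"turn":0},{"travel":[0.06,0.28,0],"turn":0},{"travel":[0.04,0.2,0],"turn":0},{"travel":[0.02,0.12,0],"turn":0},{"travel":[0.01,0.06,0],"turn":0},{"travel":[0,0,0],"turn":0}]'
python3 go.py 559 -184 280 -15.9
```

```text
t: 8.95
ee_pos: [550.9, -182.8, 282.3]
orientation: [-3.1, 0.452, 0.046]
ft_force: [-0.1, -0.1, -4.3]
width: 15.3
t 8.95 pos [ 550.9 -182.8  282.3] yaw -16.57 tilt 1.74 F [-0.06 -0.09 -4.32] w 15.3
tool-axis shift mm [ 8.2 -1.2  2.1] units [ 0.16 -0.02  0.04]
q [-0.34  0.32  1.67  0.    1.17  1.52]
turn units -0.12
```

```bash
python3 -m crank '[{"travel":[0.08,0,0.1],"turn":0},{"travel":[0.08,0,0.2],"turn":0},{"travel":[0,0,0.3],"turn":0},{"travel":[0,0,0.3],"turn":0},{"travel":[0,0,0.3],"turn":0},{"travel":[0,0,0.3],"turn":0},{"travel":[0,0,0.3],"turn":0},{"travel":[0,0,0.3],"turn":0},{"travel":[0,0,0.2],"turn":0},{"travel":[0,0,0.1],"turn":0},{"travel":[0,0,0],"turn":0},{"travel":[0,0,0],"turn":0}]'
python3 go.py 559 -184 145 -15.9
python3 - <<'E'
from h import *
im=imaging.get_image("scene")
cv2.imwrite("pics/scene3z.png",cv2.resize(im[140:340,160:400],None,fx=3,fy=3,interpolation=2))
E
```

```text
t: 10.15
ee_pos: [558.5, -177.9, 150.9]
orientation: [-3.1, 0.439, 0.049]
ft_force: [0.3, -0.1, -4.5]
width: 15.2
t 10.15 pos [ 558.5 -177.9  150.9] yaw -16.11 tilt 1.88 F [ 0.3  -0.07 -4.45] w 15.2
tool-axis shift mm [2.3 5.7 5.8] units [0.05 0.11 0.12]
q [-0.33  0.49  1.76  0.    0.92  1.52]
turn units -0.04
```

View pics/scene3z.png

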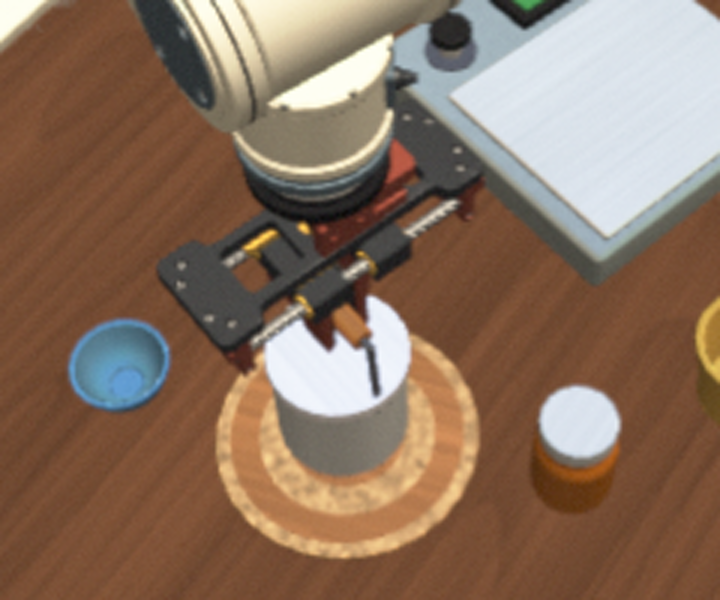

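Canister is nearly centred over the mat, bottom about 6 mm above it. Making a small correction and lowering slowly.

```bash
python3 -m crank '[{"travel":[0.04,0.1,0],"turn":0},{"travel":[0,0,0.04],"turn":0},{"travel":[0,0,0.04],"turn":0},{"travel":[0,0,0.03],"turn":0},{"travel":[0,0,0.02],"turn":0},{"travel":[0,0,0],"turn":0},{"travel":[0,0,0],"turn":0}]'
python3 go.py 559 -184 145 -15.9
```

```text
t: 10.9
ee_pos: [560.2, -184.5, 146.2]
orientation: [-3.101, 0.44, 0.042]
ft_force: [-0.7, -0.7, -4.7]
width: 15.6
t 10.9 pos [ 560.2 -184.5  146.2] yaw -16.14 tilt 1.63 F [-0.72 -0.72 -4.65] w 15.6
tool-axis shift mm [-1.3 -0.1  1.2] units [-0.03 -0.    0.02]
q [-0.34  0.5   1.75  0.    0.91  1.51]
turn units -0.04
```

```bash
python3 -m crank '[{"travel":[0,0,0.03],"turn":0},{"travel":[0,0,0.03],"turn":0},{"travel":[0,0,0],"turn":0},{"travel":[0,0,0],"turn":0}]'
python3 go.py 559 -184 145 -15.9
```

```text
t: 11.3
ee_pos: [561.7, -185.5, 145.3]
orientation: [-3.103, 0.439, 0.036]
ft_force: [0.3, -0.4, -4.7]
width: 15.2
t 11.3 pos [ 561.7 -185.5  145.3] yaw -16.12 tilt 1.37 F [ 0.34 -0.37 -4.67] w 15.2
tool-axis shift mm [-3.  -0.7  0.4] units [-0.06 -0.01  0.01]
q [-0.34  0.51  1.75  0.    0.91  1.51]
turn units -0.04
```

```bash
python3 -m crank '[{"travel":[0,0,0.03],"turn":0},{"travel":[0,0,0.03],"turn":0},{"travel":[0,0,0],"turn":0}]'
python3 go.py 559 -184 145 -15.9; python3 -m crank '[{"travel":[0,0,0.03],"turn":0},{"travel":[0,0,0.0],"turn":0}]'
```

```text
t: 11.6
ee_pos: [563.4, -186.9, 145.1]
orientation: [-3.105, 0.439, 0.029]
ft_force: [0.2, -0.4, -4.7]
width: 15.3
t 11.6 pos [ 563.4 -186.9  145.1] yaw -16.1 tilt 1.09 F [ 0.19 -0.38 -4.74] w 15.3
tool-axis shift mm [-5.1 -1.6  0.2] units [-0.1  -0.03  0.  ]
q [-0.34  0.51  1.75  0.    0.9   1.51]
turn units -0.03
t: 11.8
ee_pos: [564.6, -187.7, 145.0]
orientation: [-3.107, 0.439, 0.024]
ft_force: [-0.4, 0.2, -3.0]
width: 14.8
```

```bash
python3 -m crank '[{"travel":[0,0,0.02],"turn":0},{"travel":[0,0,0.0],"turn":0}]';python3 -m crank '[{"travel":[0,0,0.02],"turn":0},{"travel":[0,0,0.0],"turn":0}]'; python3 go.py 559 -184 145 -15.9
```

```text
t: 12.0
ee_pos: [565.1, -188.1, 144.9]
orientation: [-3.107, 0.439, 0.022]
ft_force: [-0.8, 0.7, -1.3]
width: 15.2
t: 12.2
ee_pos: [565.3, -188.4, 144.8]
orientation: [-3.108, 0.439, 0.021]
ft_force: [-1.4, -0.1, -0.1]
width: 15.3
t 12.2 pos [ 565.3 -188.4  144.8] yaw -16.06 tilt 0.78 F [-1.44 -0.08 -0.06] w 15.3
tool-axis shift mm [-7.3 -2.5 -0.1] units [-0.15 -0.05 -0.  ]
q [-0.34  0.51  1.75  0.    0.9   1.51]
turn units -0.03
```

The full weight is now on the mat, with the force near 0. Releasing and backing straight up.

```bash
python3 -m crank '[{"travel":[0,0,0],"turn":0},{"travel":[0,0,0],"turn":0},{"travel":[0,0,0],"turn":0},{"travel":[0,0,0],"turn":0},{"travel":[0,0,0],"turn":0},{"travel":[0,0,0],"turn":0},{"travel":[0,0,0],"turn":0},{"travel":[0,0,0],"turn":0}]' 0.4
python3 go.py 559 -184 260 -15.9
python3 -m crank '[{"travel":[0,0,-0.1],"turn":0},{"travel":[0,0,-0.2],"turn":0},{"travel":[0,0,-0.3],"turn":0},{"travel":[0,0,-0.4],"turn":0},{"travel":[0,0,-0.5],"turn":0},{"travel":[0,0,-0.5],"turn":0},{"travel":[0,0,-0.4],"turn":0},{"travel":[0,0,-0.2],"turn":0},{"travel":[0,0,0],"turn":0}]'
python3 go.py 449 109 250 -15.9
```

```text
t: 13.0
ee_pos: [565.5, -187.8, 143.6]
orientation: [-3.107, 0.438, 0.021]
ft_force: [-0.6, 0.9, 0.7]
width: 61.1
t 13.0 pos [ 565.5 -187.8  143.6] yaw -16.05 tilt 0.8 F [-0.58  0.89  0.7 ] w 61.1
tool-axis shift mm [  -8.9   -2.  -116.3] units [-0.18 -0.04 -2.33]
q [-0.34  0.51  1.75  0.    0.9   1.51]
turn units -0.03
t: 13.9
ee_pos: [567.4, -188.7, 284.2]
orientation: [-3.108, 0.438, 0.017]
ft_force: [-0.1, 0.1, -0.7]
width: 61.2
t 13.9 pos [ 567.4 -188.7  284.2] yaw -16.06 tilt 0.63 F [-0.14  0.1  -0.74] w 61.2
tool-axis shift mm [-195.8 -253.2   36.6] units [-3.92 -5.06  0.73]
q [-0.34  0.34  1.64  0.    1.17  1.51]
turn units -0.03
```

```bash
python3 - <<'E'
from h import *
for n in("scene","top"): cv2.imwrite(f"pics/{n}4.png",imaging.get_image(n))
E
python3 -m crank '[{"travel":[-0.1,-0.15,0],"turn":0},{"travel":[-0.2,-0.25,0],"turn":0},{"travel":[-0.25,-0.32,0],"turn":0},{"travel":[-0.25,-0.32,0],"turn":0},{"travel":[-0.25,-0.32,0],"turn":0},{"travel":[-0.25,-0.32,0],"turn":0},{"travel":[-0.25,-0.32,0],"turn":0},{"travel":[-0.25,-0.32,0],"turn":0},{"travel":[-0.25,-0.32,0],"turn":0},{"travel":[-0.25,-0.32,0],"turn":0},{"travel":[-0.25,-0.32,0],"turn":0},{"travel":[-0.25,-0.32,0],"turn":0},{"travel":[-0.25,-0.32,0],"turn":0},{"travel":[-0.25,-0.32,0],"turn":0},{"travel":[-0.25,-0.32,0],"turn":0},{"travel":[-0.2,-0.25,0],"turn":0},{"travel":[-0.1,-0.15,0],"turn":0},{"travel":[0,0,0],"turn":0}]' -1
python3 go.py 449 109 130 -15.9
```

```text
t: 15.8
ee_pos: [420.7, 133.1, 276.1]
orientation: [-3.108, 0.421, 0.062]
ft_force: [-0.5, -0.5, 0.7]
width: 0.2
t 15.8 pos [420.7 133.1 276.1] yaw -15.45 tilt 2.27 F [-0.49 -0.48  0.73] w 0.2
tool-axis shift mm [ 39.5  15.6 144.7] units [0.79 0.31 2.89]
q [0.27 0.12 1.96 0.02 1.1  2.1 ]
turn units 0.08
```

View pics/scene4.png

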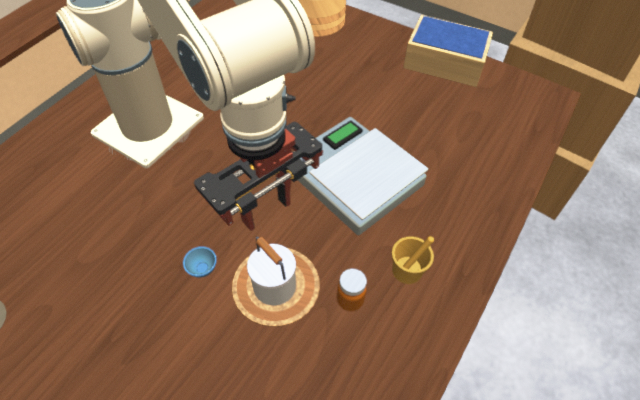

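View pics/top4.png

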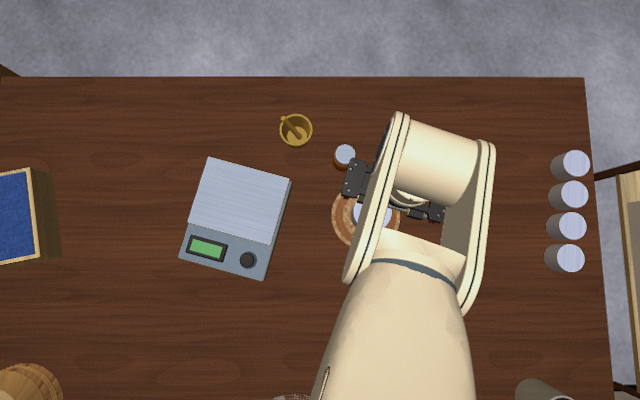

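The canister stands upright, released and centred on the mat at about (274,275) in the scene view, and the bystanders have not moved. Next is positioning over the key.

```bash
python3 -m crank '[{"travel":[0.26,0.1,0.3],"turn":0},{"travel":[0.26,0.1,0.4],"turn":0},{"travel":[0.26,0.1,0.4],"turn":0},{"travel":[0,0,0.4],"turn":0},{"travel":[0,0,0.4],"turn":0},{"travel":[0,0,0.4],"turn":0},{"travel":[0,0,0.2],"turn":0},{"travel":[0,0,0],"turn":0},{"travel":[0,0,0],"turn":0}]'
python3 go.py 449 109 110 -15.9
```

```text
t: 16.7
ee_pos: [450.2, 107.1, 145.5]
orientation: [-3.108, 0.42, 0.059]
ft_force: [0.9, -0.3, -0.2]
width: 0.4
t 16.7 pos [450.2 107.1 145.5] yaw -15.4 tilt 2.16 F [ 0.9  -0.33 -0.19] w 0.4
tool-axis shift mm [-0.3 -1.5 35.5] units [-0.01 -0.03  0.71]
q [0.2  0.35 2.03 0.02 0.8  2.02]
turn units 0.09
```

```bash
python3 -m crank '[{"travel":[0,-0.03,0.2],"turn":0},{"travel":[0,0,0.2],"turn":0},{"travel":[0,0,0.2],"turn":0},{"travel":[0,0,0.1],"turn":0},{"travel":[0,0,0],"turn":0},{"travel":[0,0,0],"turn":0}]'
python3 go.py 449 109 93 -15.9
python3 - <<'E'
from h import *
im=imaging.get_image("scene")
cv2.imwrite("pics/scene5z.png",cv2.resize(im[80:230,250:450],None,fx=4,fy=4,interpolation=2))
R=cv2.Rodrigues(ctrl.get_obs()["orientation"])[0];print("tip",ctrl.get_obs()["ee_pos"]+17*R[:,2])
E
```

```text
t: 17.3
ee_pos: [450.7, 109.5, 109.4]
orientation: [-3.107, 0.419, 0.053]
ft_force: [1.1, 0.2, -0.0]
width: 0.6
t 17.3 pos [450.7 109.5 109.4] yaw -15.38 tilt 1.96 F [ 1.14  0.15 -0.02] w 0.6
tool-axis shift mm [-1.   0.9 16.4] units [-0.02  0.02  0.33]
q [0.2  0.42 2.05 0.03 0.71 2.02]
turn units 0.09
tip [450.15810179 109.63262084  92.46339226]
```

View pics/scene5z.png

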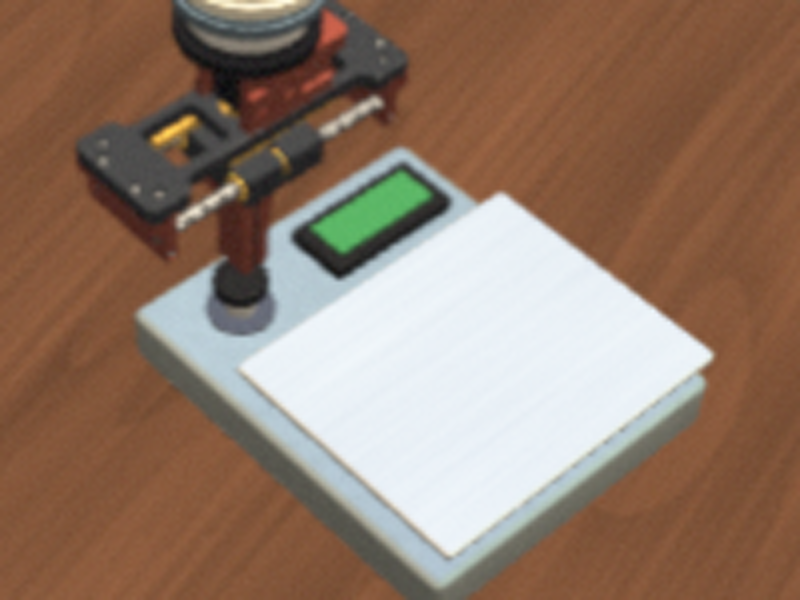

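The closed fingertips are right over the key, about 16 mm above it. Lowering in small force-checked steps to about 7 N.

```bash
python3 -m crank '[{"travel":[0,0,0.1],"turn":0},{"travel":[0,0,0.1],"turn":0},{"travel":[0,0,0.05],"turn":0},{"travel":[0,0,0],"turn":0},{"travel":[0,0,0],"turn":0}]'
python3 go.py 449 109 85 -15.9
```

```text
t: 17.85
ee_pos: [450.8, 109.7, 96.4]
orientation: [-3.107, 0.419, 0.051]
ft_force: [0.7, -0.3, -0.6]
width: 0.4
t 17.85 pos [450.8 109.7  96.4] yaw -15.38 tilt 1.89 F [ 0.67 -0.31 -0.64] w 0.4
tool-axis shift mm [-1.2  1.1 11.5] units [-0.02  0.02  0.23]
q [0.2  0.44 2.05 0.03 0.68 2.02]
turn units 0.09
```

```bash
python3 -m crank '[{"travel":[0,0,0.05],"turn":0},{"travel":[0,0,0],"turn":0},{"travel":[0,0,0],"turn":0}]'
python3 go.py 449 109 85 -15.9
```

```text
t: 18.15
ee_pos: [450.9, 109.7, 93.9]
orientation: [-3.107, 0.419, 0.05]
ft_force: [-0.2, -0.4, 0.4]
width: 0.4
t 18.15 pos [450.9 109.7  93.9] yaw -15.38 tilt 1.87 F [-0.19 -0.41  0.44] w 0.4
tool-axis shift mm [-1.3  1.2  8.9] units [-0.03  0.02  0.18]
q [0.2  0.45 2.05 0.03 0.67 2.02]
turn units 0.09
```

```bash
python3 -m crank '[{"travel":[0,0,0.05],"turn":0},{"travel":[0,0,0],"turn":0}]'; python3 -m crank '[{"travel":[0,0,0.05],"turn":0},{"travel":[0,0,0],"turn":0}]'
```

```text
t: 18.35
ee_pos: [451.0, 109.8, 91.6]
orientation: [-3.107, 0.419, 0.05]
ft_force: [-0.9, -0.0, 3.6]
width: 0.3
t: 18.55
ee_pos: [451.0, 109.8, 89.3]
orientation: [-3.107, 0.419, 0.049]
ft_force: [-0.1, -0.5, 5.1]
width: 0.4
```

```bash
python3 -m crank '[{"travel":[0,0,0],"turn":0},{"travel":[0,0,0],"turn":0},{"travel":[0,0,0],"turn":0}]'
```

```text
t: 18.85
ee_pos: [451.0, 109.8, 89.5]
orientation: [-3.107, 0.419, 0.049]
ft_force: [-1.2, -0.6, 4.8]
width: 0.6
```

Holding steady at 4.8 N, about 3.5 mm down. A little further to half-way.

```bash
python3 -m crank '[{"travel":[0,0,0.05],"turn":0},{"travel":[0,0,0],"turn":0}]'; python3 -m crank '[{"travel":[0,0,0.04],"turn":0},{"travel":[0,0,0],"turn":0},{"travel":[0,0,0],"turn":0}]'
```

```text
t: 19.05
ee_pos: [451.1, 109.8, 87.2]
orientation: [-3.107, 0.419, 0.049]
ft_force: [-1.8, 0.2, 6.0]
width: 0.5
t: 19.35
ee_pos: [451.1, 109.8, 85.5]
orientation: [-3.107, 0.419, 0.048]
ft_force: [-1.6, -0.2, 6.7]
width: 0.4
```

```bash
python3 -m crank '[{"travel":[0,0,0],"turn":0},{"travel":[0,0,0],"turn":0},{"travel":[0,0,0],"turn":0},{"travel":[0,0,0],"turn":0},{"travel":[0,0,0],"turn":0},{"travel":[0,0,0],"turn":0},{"travel":[0,0,0],"turn":0},{"travel":[0,0,0],"turn":0},{"travel":[0,0,0],"turn":0},{"travel":[0,0,0],"turn":0},{"travel":[0,0,0],"turn":0},{"travel":[0,0,0],"turn":0}]'; python3 -m crank '[{"travel":[0,0,0],"turn":0},{"travel":[0,0,0],"turn":0},{"travel":[0,0,0],"turn":0},{"travel":[0,0,0],"turn":0},{"travel":[0,0,0],"turn":0},{"travel":[0,0,0],"turn":0},{"travel":[0,0,0],"turn":0},{"travel":[0,0,0],"turn":0},{"travel":[0,0,0],"turn":0},{"travel":[0,0,0],"turn":0},{"travel":[0,0,0],"turn":0},{"travel":[0,0,0],"turn":0},{"travel":[0,0,0],"turn":0}]'
python3 - <<'E'
from h import *
a=imaging.get_image("top");b=imaging.get_image("scene")
cv2.imwrite("pics/top6.png",a);cv2.imwrite("pics/scene6.png",b)
E
```

```text
t: 20.55
ee_pos: [451.0, 109.8, 87.1]
orientation: [-3.107, 0.419, 0.048]
ft_force: [-1.6, -1.1, 6.2]
width: 0.6
t: 21.85
ee_pos: [451.0, 109.8, 88.4]
orientation: [-3.106, 0.419, 0.047]
ft_force: [-1.2, -0.2, 4.9]
width: 0.3
```

View pics/top6.png

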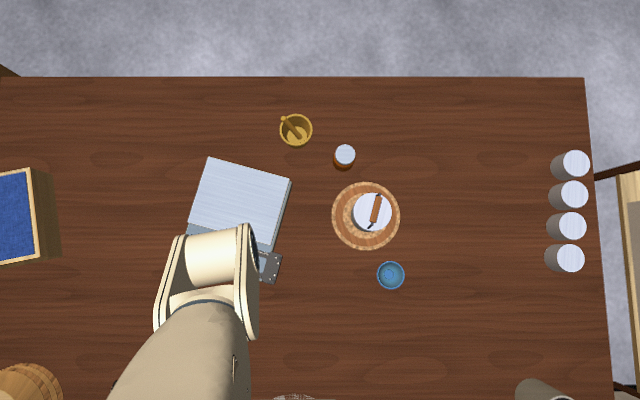

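View pics/scene6.png

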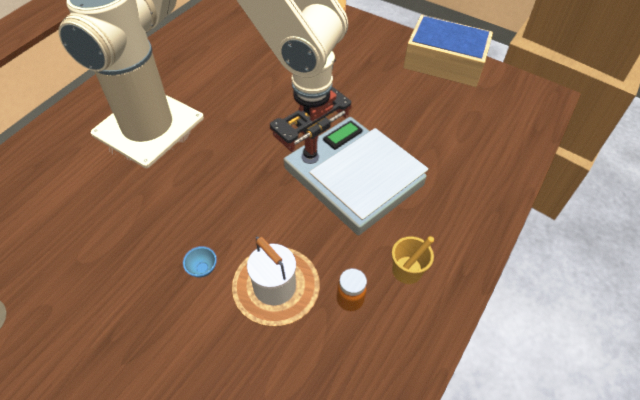

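The canister is centred and upright on the mat. However, with zero rows the tool creeps up about 1 mm/s under the spring (force now 4.9 N, about 4 mm of travel). I'll press back to half-way and cancel the creep with tiny downward rows.

```bash
python3 -m crank '[{"travel":[0,0,0.04],"turn":0},{"travel":[0,0,0.04],"turn":0},{"travel":[0,0,0.003],"turn":0}]'; python3 -m crank '[{"travel":[0,0,0.003],"turn":0},{"travel":[0,0,0.003],"turn":0},{"travel":[0,0,0.003],"turn":0},{"travel":[0,0,0.003],"turn":0},{"travel":[0,0,0.003],"turn":0}]'
```

```text
t: 22.25
ee_pos: [451.0, 109.8, 84.6]
orientation: [-3.106, 0.419, 0.046]
ft_force: [-2.6, -1.1, 7.7]
width: -0.1
t: 22.75
ee_pos: [451.0, 109.8, 84.7]
orientation: [-3.106, 0.419, 0.046]
ft_force: [-1.2, -0.2, 6.9]
width: 0.5
```

Steady at about 7 N. Holding for two more seconds.

```bash
python3 -m crank '[{"travel":[0,0,0.003],"turn":0},{"travel":[0,0,0.003],"turn":0},{"travel":[0,0,0.003],"turn":0},{"travel":[0,0,0.003],"turn":0},{"travel":[0,0,0.003],"turn":0},{"travel":[0,0,0.003],"turn":0},{"travel":[0,0,0.003],"turn":0},{"travel":[0,0,0.003],"turn":0},{"travel":[0,0,0.003],"turn":0},{"travel":[0,0,0.003],"turn":0}]'; python3 -m crank '[{"travel":[0,0,0.003],"turn":0},{"travel":[0,0,0.003],"turn":0},{"travel":[0,0,0.003],"turn":0},{"travel":[0,0,0.003],"turn":0},{"travel":[0,0,0.003],"turn":0},{"travel":[0,0,0.003],"turn":0},{"travel":[0,0,0.003],"turn":0},{"travel":[0,0,0.003],"turn":0},{"travel":[0,0,0.003],"turn":0},{"travel":[0,0,0.003],"turn":0}]'
```

```text
t: 23.75
ee_pos: [451.0, 109.8, 85.0]
orientation: [-3.106, 0.418, 0.046]
ft_force: [-0.2, 0.1, 7.4]
width: 0.8
t: 24.75
ee_pos: [451.0, 109.8, 85.3]
orientation: [-3.106, 0.418, 0.045]
ft_force: [-1.7, -0.3, 6.9]
width: 0.3
```

```bash
python3 -c "
from h import *
print(workorder.close_job()); o=ctrl.get_obs(); print(o['t'],o['ee_pos'],o['ft_force'])"
```

```text
the job is handed in; nothing more can be done
None
the job is handed in; nothing more can be done
```

The canister is standing on the mat and released, and I handed the job in with the gripper still holding the zero key about half-way down. No verdict is reported, so these are my own last checks.

- **Canister:** I gripped it by the handle bar, lifted it off the pan and set it down until its weight was on the mat, then let go. The last pictures show it upright and near the mat's centre, about 7 mm off by the arm's position at release. The jar, bowl and mortar looked unmoved.
- **Zero key:** I pushed it down with the closed fingertips. For the last 2.5 s or so the force read 6.9–7.7 N and the tool height 84.6–85.3 mm, which puts the key about 7–8 mm down. The highest force I read was 7.7 N; the stop is at 11 N.
- **What went wrong on the way:**
  - During the first hold the tool crept up about 1 mm/s, to roughly 4 mm of travel. I pressed back to half-way and offset the creep with tiny downward rows. About 0.3 mm/s of upward drift remained.
  - The tool leaned up to about 2° during the moves, which the canister levelled out on touching the mat.
- **Camera agreement:** the two cameras disagreed by about 3–4 mm on the grip and key positions, so I aimed near the middle of the two.

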